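# Pack the soldering kit, heavy spool at the bottom

### The arm

A 7-joint arm with a two-finger parallel gripper is mounted at the origin on a cart in front of the work surface, level with it; the furniture and walls round the work are solid. World frame = base frame: x ahead of the robot, y to its left, z up, the work surface at z = 0. Lengths are in m, angles in rad, forces in N, time in s.
With the tool pointing down it reaches from about 0.4 to 0.85 m from the base axis. Payload 10.4 kg.
Tool frame: the origin (TCP) lies midway between the tips of the shut fingers; the grasp point (between the pads) lies 19 mm behind it; z points along the fingers, y is the line along which they close (so a half turn about z gives the same grasp; the last joint's range is limited). The gripper opens to 85 mm and grips with 20 to 120 N. Pads are 22 mm wide; open, the fingers measure 114 mm over their backs; the gripper's body (76 mm by 85 mm) begins 54 mm behind the grasp point. The pads swing forward as they close: fully open they stand 13 mm farther back than shut.
Start: joints at [-1.203, 0.332, -0.065, 1.46, 0.022, 1.35, -0.088], TCP at [0.238, 0.578, 0.231] pointing down, gripper open.
Joint ranges: [-2.6, 2.6], [-0.5, 2.12], [-1.47, 1.34], [0.16, 2.42], [-1.27, 4.41], [0.06, 2.06], [-2.6, 2.6]. Speed limits (rad/s): [2.22, 2.22, 2.79, 2.79, 3.14, 3.14, 3.14].

### API

Orientations are given as [roll, pitch, yaw] about the fixed x, y, z axes, in that order (R = Rz(yaw) Ry(pitch) Rx(roll)).
In Python, from rig import robot, optics, job, spotter gives the robot as it stands.
- The arm moves only by the tool servo_tool, never from a script. Its argument "motion" is a list of rows, each a list of 5 numbers: the shift along the tool's x, y, z in units of 0.075 m (1.0 is 0.075 m), then the turn about the tool's z in units of 2 pi rad (1.0 is 2 pi rad), then the gripper's target within -1 to 1 (fully open at 1, half-way at 0, shut at -1). A call has 1 to 8 rows; each row shifts and turns the commanded pose from where the row before left it, along the tool's axes as they then stand; what a row does not reach is not made up. A row lasts 1/12 s, in which the tool goes at most 41.7 mm and 7.16 degrees, less where a joint would pass 70% of its speed; a pose out of reach is approached as far as the arm can. A call with a number of a shift or a turn outside -1 to 1 is refused whole. A call with a gripper value outside its range is refused whole. The fingers move at their own pace and stop on an object; "newtons" is the grip in N (left out, the last holds). Time passes only in rows, so rows that do not move let the fingers close. It gives the time, the measured TCP pose, the force, the opening and the grip force at its end, in the units of the state.
- robot.sense(): the state, without advancing time (a new reading comes with each control period).
- optics.snapshot(name): name is "scene" or "top" or "wrist"; returns the picture (420x560x3 uint8, blue, green, red); there is no depth.
- optics.calibration(name): a dict with "mtx" (3x3 intrinsics, pixels), "eye" and "attitude" of the camera in the world. Camera axes: x right, y down, z forward; pixel columns grow to the right and rows downward; lengths in m; the calibration is good to about 2 mm. A picture is of the moment at which its call begins: read the wrist's pose just before it. calibration takes no time and is no camera call; for the wrist camera it gives the pose at the moment of the call.
- job.job_done(): hands the job in; it is judged then, once.
Trained networks look in the newest picture that a camera, given by its name, has taken for a name from the list of things; names that differ only in an ending like _2 or _b are one class to them, and where a whole thing is asked for, a point or a joint stands for the part that bears it (a point fixed in the world has none). Each returns a list of dicts, best first, with "p" (0 to 1); they miss things now and then, are a little off and sometimes report something else, mostly with a low value. They report only what shows in the picture. A call takes as long as a camera call. They do not tell look-alikes from the thing itself.
- spotter.boxes_of(camera, label): "extent" ([left, top, right, bottom] in pixels, round what is visible of it).
- spotter.trace(camera, label): "mask" (420x560 bool, what is visible of it) and "extent" ([left, top, right, bottom] in pixels, round what is visible of it).
The state is a dict: "t": time; "q": joint angles; "qvel": joint speeds; "effort": joint torques, N m; "tool_pos": TCP position; "tool_rot": TCP orientation; "ft_force": force on the tool from outside, world axes, zero at the start; "wrist_torque": the same for the moment, N m; "grip_width": finger opening in m; "grasp_force": force on a finger pad.
Only numpy, scipy, OpenCV 4.12 (cv2) and the standard library are available. Lean on these libraries where they do the work, as an engineer would, in place of code of your own. Each camera call takes 0.05 s, during which the arm holds its last target. There are 200 camera calls.

### The job

Pack the soldering kit in the open grey tote, heaviest at the bottom: first stand the heavy spool of solder flat on the tote's floor, then lay the light tip case flat on top of the spool, lid side up. Set both down, do not drop them, and leave the bottle, the cup of parts and the pliers where they are.

Things in the scene. Friction and masses are not known exactly. Their poses are not given: they have to be found in the camera images.
- tote: Open-topped grey plastic tote, loose, 1.2 kg, outside 180 (its x) x 160 (its y) x 80 mm high, a 6 mm rim lip around the top; walls and floor 5 mm thick, inside 170 x 150 x 75 mm. Its origin is the centre of its underside, z up; it stands on the bench, turned up to 0.3 rad about z
- tote_floor (a point): Centre of the tote's inner floor, 5 mm above its underside; axes as the tote's
- spool_center (a point): Spool of solder wire with black round flanges top and bottom, standing upright on a flange: 59 mm across, 40 mm high, the heavy part, about 0.3 kg. The point is its centre, half-way up (20 mm above its underside); its z axis points up along the spool's axis. A thin loose wire end sticks out at one side and can be ignored. It can be gripped across the flanges from any side
- spool: The same spool of solder; its origin lies at its underside, 6.5 mm off its axis
- case_center (a point): Dark blue-grey closed tip case, a flat box 65 mm wide (its x) x 90 mm long (its y) x 29 mm high, the light part, about 0.09 kg, lying with its lid up; the lid is fixed shut. The point is its centre, half-way up (14.5 mm above its underside); z up. Grip it across its 65 mm width
- case: The same tip case; its origin is the centre of its underside
- bottle: Bystander: white dropper bottle with a red cap, 55 mm across, 122 mm high, standing beyond the tote; origin at the centre of its underside
- cup: Bystander: round black open cup full of small parts, 96 mm across, 74 mm high, standing beyond the tote; origin at the centre of its underside
- pliers: Bystander: cutting pliers with blue and black grips lying to the left of the tote, farther back, 170 x 55 x 14 mm; origin at the middle of the underside, x along their length
Not all that is in view belongs to the job. Of the things that look like the case, the middle-sized one is meant.

How it is judged:
On the way:
1. the spool stands flat on the tote's floor, let go, and the case is not yet in the tote (z of spool_center in the frame of tote between 0.019 and 0.031 m and x of spool_center in the frame of tote between -0.065 and 0.065 m and y of spool_center in the frame of tote between -0.055 and 0.055 m and angle between spool's own z axis and vertical below 0.12 rad and contact force between spool and the fingers below 0.1 N and horizontal distance between case_center and tote above 0.12 m), for 0.2 s.
At the end, for the whole second after the job is handed in: The spool stands upright (tilt under 0.12 rad) on the floor of the tote, which still stands level on the bench; the case lies lid up and flat (tilt under 0.12 rad) on the spool, inside the tote with its centre 53 to 66 mm above the tote's underside; both at rest (z of spool_center in the frame of tote between 0.019 and 0.031 m and x of spool_center in the frame of tote between -0.065 and 0.065 m and y of spool_center in the frame of tote between -0.055 and 0.055 m and angle between each of spool, case's own z axis and vertical below 0.12 rad and z of case_center in the frame of tote between 0.053 and 0.066 m and contact force between case and spool above 0.2 N and angle between tote's own z axis and vertical below 0.05 rad and height (world z) of tote between -0.01 and 0.01 m and linear speed of each of spool, case below 0.02 m/s); the robot touches nothing.
It fails at once if the spool is dropped into the tote (moves faster than 0.6 m/s there, a fall of about 2 cm) (horizontal distance between spool_center and tote below 0.09 m and z of spool_center in the frame of tote below 0.05 m and linear speed of spool above 0.6 m/s).
It fails at once if the case is dropped into the tote (moves faster than 0.6 m/s there, a fall of about 2 cm) (horizontal distance between case_center and tote below 0.09 m and z of case_center in the frame of tote below 0.08 m and linear speed of case above 0.6 m/s).
It fails at once if the bottle, the cup or the pliers are moved by more than 3 cm (distance of any of bottle, cup, pliers from where it was at the start of the episode above 0.03 m).
It also fails if it takes over 56 s, if anything falls off the work surface, if the arm or the gripper's body presses on something with over 40 N, if the wrist force passes 120 N, or if a joint passes its speed limit or range.

## Working session

There is one attempt and no reset: what is moved stays moved. The work goes in short steps, Python scripts to look and compute and a tool call to move; the robot and the scene stay as the last step left them, time stands still between calls to the robot, and variables do not carry over. Pictures are saved under pics/ and viewed, at most 10 in all, crops included, and the job is handed in when it is done.

Besides the shell and the picture viewer there is one more tool, called after "Call:" by a JSON object that holds its "op" and its "data". servo_tool: Moves the arm, as the interface text tells. Its arguments: {"type":"object","properties":{"motion":{"type":"array"},"newtons":{"type":"number"}},"required":["motion"]}

```bash
mkdir -p pics; cat > h.py <<'E'
import numpy as np, cv2
from rig import robot, optics, job, spotter
from scipy.spatial.transform import Rotation as R
def cal(n):
    c=optics.calibration(n); A=np.array(c["attitude"],float)
    if A.shape!=(3,3): A=R.from_euler('xyz',A).as_matrix()
    return np.array(c["mtx"]),np.array(c["eye"]),A
def ray(c,px,z):
    K,e,A=c; px=np.atleast_2d(px).astype(float)
    d=(A@np.linalg.inv(K)@np.c_[px,np.ones(len(px))].T).T
    return e+d*((z-e[2])/d[:,2])[:,None]
def proj(c,P):
    K,e,A=c; q=(K@A.T@(np.atleast_2d(P)-e).T).T
    return q[:,:2]/q[:,2:]
E
python3 - <<'E'
from h import *
s=robot.sense(); print({k:np.round(v,3) for k,v in s.items()})
a=optics.snapshot("scene"); b=optics.snapshot("top")
cv2.imwrite("pics/a.png",a);cv2.imwrite("pics/b.png",b)
for n in("scene","top"):
    print(n,optics.calibration(n))
    for l in("tote","spool","case","bottle","cup","pliers"):
        print(l,[(round(d["p"],2),np.round(d["extent"]).tolist()) for d in spotter.boxes_of(n,l)][:5])
E
```

```text
{'t': np.float64(0.0), 'q': array([-1.203,  0.333, -0.065,  1.461,  0.022,  1.35 , -0.089]), 'qvel': array([ 0.001,  0.   , -0.001, -0.   , -0.003, -0.   ,  0.001]), 'effort': array([ 1.0000e-03, -6.2544e+01,  5.0000e-02, -3.9160e+01,  1.6000e-02,
        1.0000e-02,  0.0000e+00]), 'tool_pos': array([0.238, 0.578, 0.231]), 'tool_rot': array([-3.14 ,  0.   ,  2.751]), 'ft_force': array([-0.073,  0.241,  0.221]), 'wrist_torque': array([-0.007, -0.033, -0.014]), 'grasp_force': np.float64(0.0), 'grip_width': np.float64(0.085)}
scene {'mtx': array([[387.48936257,   0.        , 283.6351769 ],
       [  0.        , 387.48936257, 206.27074318],
       [  0.        ,   0.        ,   1.        ]]), 'eye': array([ 0.17511372, -0.83957971,  0.61269466]), 'attitude': array([-2.14581309, -0.02329026, -0.45552863])}
tote [(0.74, [214.0, 164.0, 300.0, 232.0])]
spool [(0.79, [204.0, 151.0, 221.0, 164.0])]
case [(0.95, [344.0, 268.0, 413.0, 330.0]), (0.83, [284.0, 229.0, 308.0, 251.0]), (0.68, [242.0, 241.0, 280.0, 277.0])]
bottle [(0.78, [297.0, 146.0, 316.0, 182.0])]
cup [(0.94, [328.0, 177.0, 359.0, 210.0])]
pliers [(0.74, [252.0, 153.0, 282.0, 161.0])]
top {'mtx': array([[429.96024417,   0.        , 280.52879005],
       [  0.        , 429.96024417, 211.23511405],
       [  0.        ,   0.        ,   1.        ]]), 'eye': array([ 0.38651931, -0.01408142,  1.22449561]), 'attitude': array([-2.96603667, -0.01892104, -1.58449176])}
tote [(0.96, [214.0, 194.0, 291.0, 278.0])]
spool [(0.58, [129.0, 236.0, 149.0, 256.0])]
case [(0.69, [316.0, 252.0, 353.0, 282.0]), (0.6, [310.0, 217.0, 332.0, 232.0])]
bottle [(0.77, [209.0, 150.0, 230.0, 172.0])]
cup []
pliers [(0.82, [142.0, 163.0, 164.0, 220.0])]
```

View pics/b.png

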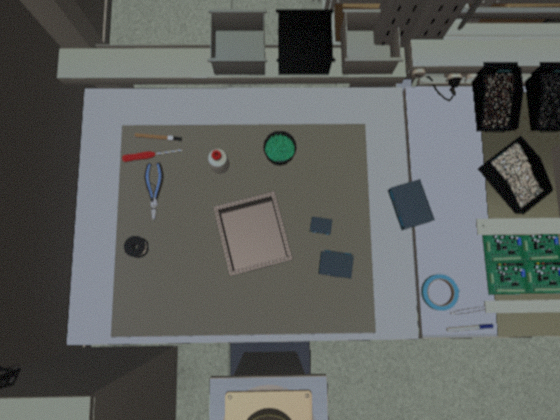

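View pics/a.png

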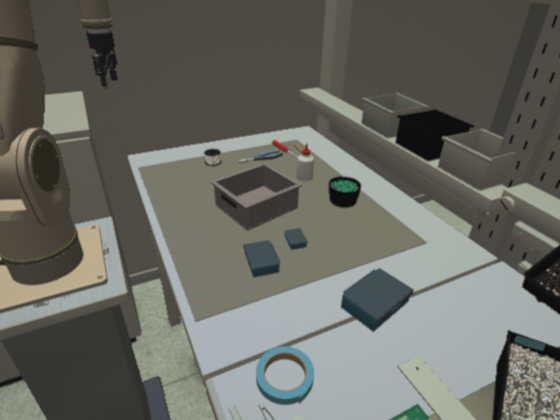

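Top view: the spool is at (136,246) and the tote at (252,234). There are three case look-alikes: small at (320,226), middle at (336,264) and large at (411,204). In the scene view they are at (295,239), (261,258) and (377,297). By the description the middle one is meant, so I'll measure all three and check it in a close crop.

```bash
cat > m.py <<'E'
from h import *
b=optics.snapshot("top"); c=cal("top"); hsv=cv2.cvtColor(b,cv2.COLOR_BGR2HSV)
def rect(m,z):
    w=ray(c,np.argwhere(m)[:,::-1],z)[:,:2]
    (x,y),(sx,sy),a=cv2.minAreaRect((w*1000).astype(np.float32)); return np.round([x,y,sx,sy,a],1)
for l,z in(("spool",.04),("case",.029),("tote",.08),("bottle",.06),("cup",.07),("pliers",.01)):
    for d in spotter.trace("top",l)[:4]: print(l,round(d["p"],2),np.round(d["extent"]),rect(d["mask"],z), "n",d["mask"].sum())
# colour segmentation of bluish dark boxes
m=((hsv[...,0]>90)&(hsv[...,0]<125)&(hsv[...,1]>50)&(hsv[...,2]<110)).astype(np.uint8)
n,lab,st,ce=cv2.connectedComponentsWithStats(m)
for i in range(1,n):
    if st[i,4]>120 and 120<ce[i][0]<450 and 120<ce[i][1]<335: print("blue",st[i],rect(lab==i,.029))
cv2.imwrite("pics/c.png",cv2.resize(b[190:300,110:450],None,fx=2.35,fy=2.35,interpolation=cv2.INTER_CUBIC))
E
python3 m.py
```

```text
spool 0.69 [216. 193. 290. 277.] [536.4  40.5 199.1 177.7  14.4] n 4509
spool 0.68 [123. 236. 148. 255.] [501.  358.2  66.1  54.9  89.3] n 411
case 0.88 [316. 249. 355. 280.] [ 448.5 -189.9   94.3   70.5   82.6] n 839
case 0.74 [308. 216. 332. 235.] [ 555.4 -150.6   61.2   46.8   79.8] n 336
case 0.56 [388. 179. 434. 231.] [ 614.8 -410.2  127.3  106.8   16.5] n 1589
tote 0.74 [215. 195. 293. 278.] [531.5  38.5 193.6 173.4  13.6] n 4608
tote 0.61 [125. 234. 149. 255.] [498.5 345.6  66.3  57.9  63.3] n 462
bottle 0.62 [208. 147. 230. 172.] [739.4 132.3  69.   50.1  26.3] n 362
cup 0.27 [315. 251. 352. 280.] [ 446.2 -184.5   88.2   66.8   81.2] n 788
blue [ 389  180   44   49 1386] [ 615.2 -410.4  121.5   97.9   15.5]
blue [311 217  20  18 264] [ 556.  -152.2   54.8   42.4   80.5]
blue [319 250  34  27 706] [ 450.6 -190.6   87.2   65.9   80.8]
```

View pics/c.png

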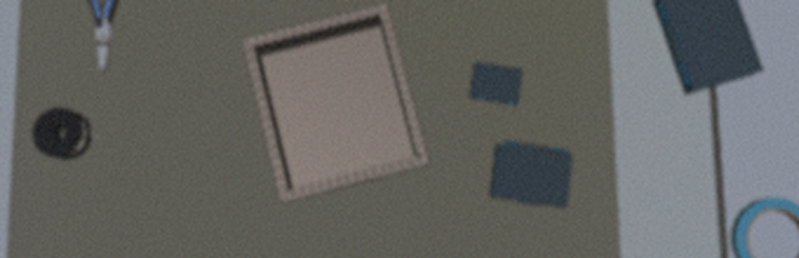

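The crop confirms it. The middle box at top pixel (336,264) measures about 87x66 mm, which matches 90x65. The small one is 55x42 mm and the large one 121x98 mm. Next I'll plan the moves.

```bash
cat >> h.py <<'E'
def plan(x,y,z,yd,n=8,g=1,nt=None):
    """equal world-space steps to target; yd = world direction of tool y (deg)"""
    s=robot.sense(); p=np.array(s["tool_pos"]); M=R.from_euler('xyz',s["tool_rot"]).as_matrix()
    cur=np.degrees(np.arctan2(M[1,1],M[0,1])); dt=-(yd-cur)  # + about tool z (down)
    d=(np.array([x,y,z])-p)/n; a=np.radians(cur); rows=[]
    for i in range(n):
        ux=np.array([np.cos(a+np.pi/2),np.sin(a+np.pi/2),0]); uy=np.array([np.cos(a),np.sin(a),0])
        rows.append([round(float(v),3) for v in (d@ux/.075,d@uy/.075,-d[2]/.075)]+[round(dt/360/n,4),g])
        a-=np.radians(dt)/n
    print("t",round(float(s["t"]),2),"pos",p.round(4),"ydir",cur.round(2),"gw",round(float(s["grip_width"]),4)); print("turn",round(dt,1),"mm/row",(np.linalg.norm(d)*1e3).round(1)); print(rows)
E
python3 -c "
from h import *
plan(.45,.34,.2,14,n=10)"
```

```text
t 1.05 pos [0.2381 0.5779 0.2314] ydir 67.61 gw 0.0857
turn 53.6 mm/row 32.0
[[-0.382, -0.186, 0.042, np.float64(0.0149), 1], [-0.398, -0.149, 0.042, np.float64(0.0149), 1], [-0.41, -0.111, 0.042, np.float64(0.0149), 1], [-0.419, -0.073, 0.042, np.float64(0.0149), 1], [-0.424, -0.033, 0.042, np.float64(0.0149), 1], [-0.425, 0.007, 0.042, np.float64(0.0149), 1], [-0.422, 0.046, 0.042, np.float64(0.0149), 1], [-0.416, 0.085, 0.042, np.float64(0.0149), 1], [-0.406, 0.124, 0.042, np.float64(0.0149), 1], [-0.393, 0.161, 0.042, np.float64(0.0149), 1]]
```

Call:
{"op": "servo_tool", "data": {"motion": [[-0.38,-0.19,0.04,0.015,1],[-0.4,-0.15,0.04,0.015,1],[-0.41,-0.11,0.04,0.015,1],[-0.42,-0.07,0.04,0.015,1],[-0.42,-0.03,0.04,0.015,1],[-0.42,0.01,0.04,0.015,1],[-0.42,0.05,0.04,0.015,1],[-0.42,0.09,0.04,0.015,1]]}}

```text
t: 1.72
tool_pos: [0.4086, 0.3868, 0.2074]
tool_rot: [3.141, -0.0, 1.992]
ft_force: [0.2, 0.1, 0.1]
grip_width: 0.0858
grasp_force: 0.0
```

Call:
{"op": "servo_tool", "data": {"motion": [[-0.4,0.12,0.04,0.015,1],[-0.4,0.16,0.04,0.015,1],[0,0,0,0,1],[0,0,0,0,1]]}}

```text
t: 2.05
tool_pos: [0.4508, 0.3381, 0.2013]
tool_rot: [3.141, 0.0, 1.805]
ft_force: [-0.0, 0.8, 0.9]
grip_width: 0.0854
grasp_force: 0.0
```

```bash
cat > w.py <<'E'
from h import *
import sys
c=cal("wrist"); b=optics.snapshot("wrist"); cv2.imwrite(sys.argv[1],b); print("eye",c[1].round(3))
for l,z in((sys.argv[2],float(sys.argv[3])),):
    for d in spotter.trace("wrist",l)[:3]:
        px=np.argwhere(d["mask"])[:,::-1]; w=ray(c,px,z)[:,:2]
        print(l,round(d["p"],2),np.round(d["extent"]),np.round(cv2.minAreaRect((w*1000).astype(np.float32)),1) if 0 else cv2.minAreaRect((w*1000).astype(np.float32)))
E
python3 w.py pics/w1.png spool 0.04; python3 -c "
from h import *
s=robot.sense();print(s['tool_pos'],s['tool_rot'],s['q'].round(2))"
```

```text
eye [0.431 0.42  0.344]
spool 0.62 [310. 140. 372. 210.] ((502.57958984375, 367.7688903808594), (58.35646057128906, 66.21711730957031), 39.81037521362305)
[0.44894493 0.34071407 0.20141948] [-3.14155610e+00 -6.46196277e-04  1.81004234e+00] [-0.92  0.21  0.21  1.68 -0.05  1.25 -0.45]
```

View pics/w1.png

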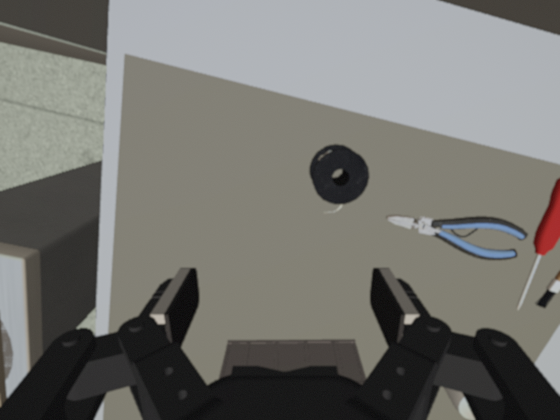

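The wrist view shows the spool at about (340,174), with its wire end at (335,210). The pliers, at (460,230), are well clear. I'll fit a cylinder silhouette for an accurate centre.

```bash
cat >> h.py <<'E'
from scipy.optimize import minimize
def fit(c,obs,P0,x0,scale):
    """max IoU of the projected convex hull of points P0 (moved by x,y,yaw) with mask obs"""
    def f(v):
        P=R.from_euler('z',v[2] if len(v)>2 else 0).apply(P0)+[v[0],v[1],0]
        h=cv2.convexHull(proj(c,P).astype(np.float32)).reshape(-1,2)
        m=np.zeros((1680,2240),np.uint8); cv2.fillConvexPoly(m,np.round(h*4*16+1.5*16).astype(np.int32),1,shift=4)
        m=cv2.resize(m.astype(np.float32),(560,420),interpolation=cv2.INTER_AREA)
        return -np.minimum(m,obs).sum()/np.maximum(m,obs).sum()
    S=np.vstack([x0]+[np.array(x0)+np.eye(len(x0))[i]*scale[i] for i in range(len(x0))])
    r=minimize(f,x0,method="Nelder-Mead",options=dict(initial_simplex=S,xatol=2e-4)); return r.x.round(4),-round(r.fun,3)
t=np.linspace(0,2*np.pi,48)
CYL=np.vstack([np.c_[.0295*np.cos(t),.0295*np.sin(t),0*t+z] for z in(0,.04)])
BOX=np.array([[x,y,z] for x in(-.0325,.0325) for y in(-.045,.045) for z in(0,.029)])
E
python3 - <<'E'
from h import *
c=cal("wrist"); b=cv2.imread("pics/w1.png")
print(b[173,350],b[240,340])
g=b.max(2); m=np.zeros(g.shape,np.float32); m[130:215,295:385]=(g[130:215,295:385]<75)
m=cv2.morphologyEx(m,cv2.MORPH_CLOSE,np.ones((15,15))); m=cv2.morphologyEx(m,cv2.MORPH_OPEN,np.ones((7,7)))
print(m.sum(),fit(c,m,CYL,[.5,.357],[.01,.01]))
d=[d for d in spotter.trace("wrist","spool")][:1]
for k in d: print(fit(c,k["mask"].astype(np.float32),CYL,[.5,.357],[.01,.01]))
b=optics.snapshot("top");c=cal("top");g=b.max(2); m=np.zeros(g.shape,np.float32); m[230:265,118:158]=g[230:265,118:158]<75
m=cv2.morphologyEx(m,cv2.MORPH_CLOSE,np.ones((7,7))); print("top",m.sum(),fit(c,m,CYL,[.5,.357],[.01,.01]))
hsv=cv2.cvtColor(b,cv2.COLOR_BGR2HSV)
m=((hsv[...,0]>90)&(hsv[...,0]<125)&(hsv[...,1]>50)&(hsv[...,2]<110)).astype(np.uint8)
n,lab,st,ce=cv2.connectedComponentsWithStats(m); i=lab[264,336]
print("case",fit(c,(lab==i).astype(np.float32),BOX,[.45,-.19,-.16],[.01,.01,.1]))
E
```

```text
[39 35 34] [118 129 132]
2668.0 (array([0.5017, 0.3684]), np.float64(0.934))
(array([0.5023, 0.3683]), np.float64(0.966))
top 479.0 (array([0.5044, 0.364 ]), np.float64(0.909))
case (array([ 0.4512, -0.1913, -0.1472]), np.float64(0.866))
```

```bash
python3 -c "
from h import *
plan(.502,.368,.10,14,n=5)"
```

```text
t 2.25 pos [0.4486 0.3412 0.2014] ydir 13.77 gw 0.0853
turn -0.2 mm/row 23.5
[[0.036, 0.155, 0.27, np.float64(-0.0001), 1], [0.035, 0.155, 0.27, np.float64(-0.0001), 1], [0.035, 0.155, 0.27, np.float64(-0.0001), 1], [0.035, 0.155, 0.27, np.float64(-0.0001), 1], [0.035, 0.155, 0.27, np.float64(-0.0001), 1]]
```

Call:
{"op": "servo_tool", "data": {"motion": [[0.035,0.155,0.27,0,1],[0.035,0.155,0.27,0,1],[0.035,0.155,0.27,0,1],[0.035,0.155,0.27,0,1],[0.035,0.155,0.27,0,1],[0,0,0,0,1],[0,0,0,0,1]]}}

```text
t: 2.83
tool_pos: [0.5018, 0.3667, 0.0992]
tool_rot: [-3.139, 0.001, 1.81]
ft_force: [-0.6, 0.2, 0.1]
grip_width: 0.0851
grasp_force: 0.0
```

```bash
python3 w.py pics/w2.png spool 0.04; python3 - <<'E'
from h import *
c=cal("wrist")
for k in spotter.trace("wrist","spool")[:2]: print(fit(c,k["mask"].astype(np.float32),CYL,[.502,.368],[.01,.01]))
plan(.502,.368,.008,14,n=5)
E
```

```text
eye [0.482 0.449 0.242]
spool 0.65 [248. 178. 331. 265.] ((501.5389099121094, 368.9361572265625), (57.72339630126953, 66.42217254638672), 33.243927001953125)
(array([0.5051, 0.3647]), np.float64(0.976))
t 2.98 pos [0.5028 0.3671 0.1017] ydir 13.66 gw 0.0858
turn -0.3 mm/row 18.7
[[0.003, -0.001, 0.25, np.float64(-0.0002), 1], [0.003, -0.001, 0.25, np.float64(-0.0002), 1], [0.003, -0.001, 0.25, np.float64(-0.0002), 1], [0.003, -0.001, 0.25, np.float64(-0.0002), 1], [0.003, -0.001, 0.25, np.float64(-0.0002), 1]]
```

View pics/w2.png

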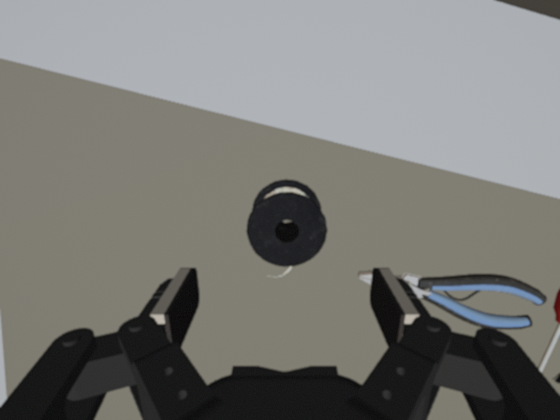

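The spool sits centred between the fingers in this view, at (287,230). I need to know how far the plier nose at (360,275) is from the right finger.

```bash
python3 - <<'E'
from h import *
c=cal("wrist"); M=R.from_euler('xyz',robot.sense()["tool_rot"]).as_matrix()
for q in([360,276],[408,280],[425,285]): w=ray(c,q,.007)[0]; print(w.round(3),"tool xy",(M.T@(w-[.504,.3655,0]))[:2].round(3))
plan(.504,.3655,.008,14,n=5)
E
```

```text
[0.584 0.324 0.007] tool xy [-0.059  0.068]
[0.627 0.33  0.007] tool xy [-0.063  0.112]
[0.644 0.329 0.007] tool xy [-0.069  0.128]
t 2.98 pos [0.5028 0.3671 0.1017] ydir 13.66 gw 0.0858
turn -0.3 mm/row 18.7
[[-0.005, 0.002, 0.25, np.float64(-0.0002), 1], [-0.005, 0.002, 0.25, np.float64(-0.0002), 1], [-0.005, 0.002, 0.25, np.float64(-0.0002), 1], [-0.005, 0.002, 0.25, np.float64(-0.0002), 1], [-0.005, 0.002, 0.25, np.float64(-0.0002), 1]]
```

Pliers are clear (59 mm off in x and 68 mm in y, beyond the finger backs). I'll descend and grip.

Call:
{"op": "servo_tool", "data": {"motion": [[-0.005,0.002,0.25,0,1],[-0.005,0.002,0.25,0,1],[-0.005,0.002,0.25,0,1],[-0.005,0.002,0.25,0,1],[-0.005,0.002,0.25,0,1],[0,0,0,0,1],[0,0,0,0,1]]}}

```text
t: 3.57
tool_pos: [0.5038, 0.3649, 0.0071]
tool_rot: [-3.141, -0.0, 1.809]
ft_force: [0.2, -0.2, 1.3]
grip_width: 0.0855
grasp_force: 0.0
```

Call:
{"op": "servo_tool", "data": {"motion": [[0,0,0,0,-1],[0,0,0,0,-1],[0,0,0,0,-1],[0,0,0,0,-1],[0,0,0,0,-1],[0,0,0,0,-1],[0,0,0,0,-1],[0,0,0,0,-1]], "newtons": 40}}

```text
t: 4.23
tool_pos: [0.5047, 0.3655, 0.0085]
tool_rot: [3.14, -0.002, 1.808]
ft_force: [-2.6, -1.9, 8.5]
grip_width: 0.0579
grasp_force: 41.7
```

Call:
{"op": "servo_tool", "data": {"motion": [[0,0,-0.1,0,-1],[0,0,-0.3,0,-1],[0,0,-0.4,0,-1],[0,0,-0.4,0,-1],[0,0,-0.4,0,-1],[0,0,-0.4,0,-1],[0,0,0,0,-1],[0,0,0,0,-1]]}}

```text
t: 4.9
tool_pos: [0.5049, 0.3653, 0.1589]
tool_rot: [3.138, -0.002, 1.808]
ft_force: [-0.6, -0.8, -3.4]
grip_width: 0.0577
grasp_force: 44.1
```

```bash
python3 - <<'E'
from h import *
b=optics.snapshot("wrist"); cv2.imwrite("pics/w3.png",b)
# refine tote from top image: rim outer (192x172? try both) 
t=optics.snapshot("top"); c=cal("top"); d=[k for k in spotter.trace("top","tote") if k["mask"][234,252]]
for (lx,ly) in ((.096,.086),(.09,.08)):
    P=np.array([[x,y,z] for x in(-lx,lx) for y in(-ly,ly) for z in((.074,.08) if lx>.09 else (0,.08))])
    for k in d[:1]: print(lx,fit(c,k["mask"].astype(np.float32),P,[.5335,.0395,.24],[.01,.01,.05]))
s=robot.sense(); print(s["grip_width"],s["grasp_force"],s["ft_force"])
plan(.5335,.0395,.16,14,n=10,g=-1)
cv2.imwrite("pics/t2.png",np.hstack([cv2.resize(t[180:290,190:310],(400,367),interpolation=cv2.INTER_CUBIC),cv2.resize(b,(400,300))[:,:] if 0 else cv2.resize(b[130:420,100:460],(400,367))]))
E
```

```text
0.096 (array([0.5317, 0.0388, 0.2403]), np.float64(0.969))
0.09 (array([0.5324, 0.0401, 0.2486]), np.float64(0.919))
0.057551473860387864 44.06273237429559 [ 0.34742581  1.2847075  -4.02493273]
t 5.05 pos [0.5033 0.3642 0.1551] ydir 13.61 gw 0.0576
turn -0.4 mm/row 32.6
[[-0.43, -0.063, -0.007, np.float64(-0.0001), -1], [-0.43, -0.063, -0.007, np.float64(-0.0001), -1], [-0.43, -0.063, -0.007, np.float64(-0.0001), -1], [-0.43, -0.064, -0.007, np.float64(-0.0001), -1], [-0.43, -0.064, -0.007, np.float64(-0.0001), -1], [-0.43, -0.064, -0.007, np.float64(-0.0001), -1], [-0.43, -0.065, -0.007, np.float64(-0.0001), -1], [-0.43, -0.065, -0.007, np.float64(-0.0001), -1], [-0.43, -0.065, -0.007, np.float64(-0.0001), -1], [-0.43, -0.065, -0.007, np.float64(-0.0001), -1]]
```

View pics/t2.png

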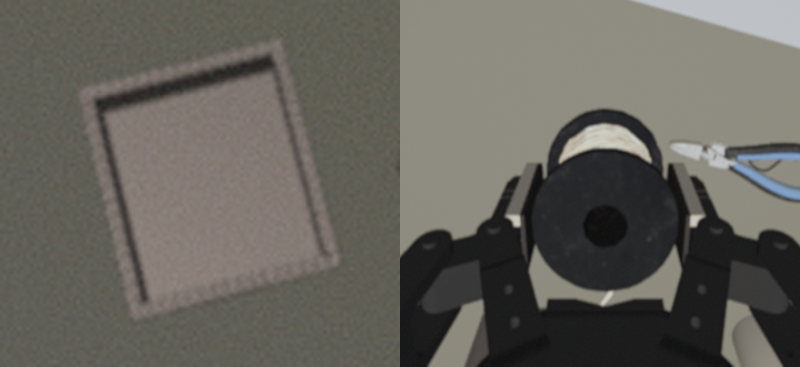

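The spool is gripped upright between the pads. I put the tote at (0.532,0.039) with yaw 0.24. Next I'll carry the spool over it.

Call:
{"op": "servo_tool", "data": {"motion": [[-0.2,-0.03,0,0,-1],[-0.4,-0.06,0,0,-1],[-0.48,-0.07,0,0,-1],[-0.48,-0.07,0,0,-1],[-0.48,-0.07,0,0,-1],[-0.48,-0.07,0,0,-1],[-0.48,-0.07,0,0,-1],[-0.48,-0.07,0,0,-1]]}}

```text
t: 5.72
tool_pos: [0.5273, 0.0995, 0.1552]
tool_rot: [-3.14, 0.0, 1.808]
ft_force: [2.0, 0.8, -3.1]
grip_width: 0.0573
grasp_force: 44.1
```

Call:
{"op": "servo_tool", "data": {"motion": [[-0.4,-0.06,0,0,-1],[-0.3,-0.05,0,0,-1],[-0.12,-0.04,0,0,-1],[0,0,0,0,-1],[0,0,0,0,-1]]}}

```text
t: 6.13
tool_pos: [0.5312, 0.0398, 0.1556]
tool_rot: [-3.14, -0.001, 1.808]
ft_force: [0.4, 1.4, -3.1]
grip_width: 0.0573
grasp_force: 44.1
```

```bash
python3 -c "
from h import *
plan(.532,.039,.03,13.8,n=8,g=-1)"
```

```text
t 6.13 pos [0.5312 0.0398 0.1556] ydir 13.58 gw 0.0573
turn -0.2 mm/row 15.7
[[-0.002, 0.001, 0.209, np.float64(-0.0001), -1], [-0.002, 0.001, 0.209, np.float64(-0.0001), -1], [-0.002, 0.001, 0.209, np.float64(-0.0001), -1], [-0.002, 0.001, 0.209, np.float64(-0.0001), -1], [-0.002, 0.001, 0.209, np.float64(-0.0001), -1], [-0.002, 0.001, 0.209, np.float64(-0.0001), -1], [-0.002, 0.001, 0.209, np.float64(-0.0001), -1], [-0.002, 0.001, 0.209, np.float64(-0.0001), -1]]
```

Call:
{"op": "servo_tool", "data": {"motion": [[0,0,0.2,0,-1],[0,0,0.24,0,-1],[0,0,0.24,0,-1],[0,0,0.24,0,-1],[0,0,0.24,0,-1],[0,0,0.24,0,-1],[0,0,0.2,0,-1],[0,0,0.1,0,-1]]}}

```text
t: 6.8
tool_pos: [0.5304, 0.0416, 0.0265]
tool_rot: [-3.139, -0.001, 1.811]
ft_force: [-0.3, 0.8, -2.6]
grip_width: 0.0578
grasp_force: 44.0
```

Call:
{"op": "servo_tool", "data": {"motion": [[0,0,0,0,-1],[0,0,0.04,0,-1],[0,0,0.03,0,-1],[0,0,0.03,0,-1],[0,0,0,0,-1],[0,0,0,0,-1]]}}

```text
t: 7.3
tool_pos: [0.532, 0.0397, 0.0216]
tool_rot: [3.141, -0.0, 1.808]
ft_force: [0.1, -0.1, -3.2]
grip_width: 0.0574
grasp_force: 44.0
```

Call:
{"op": "servo_tool", "data": {"motion": [[0,0,0.03,0,-1],[0,0,0.03,0,-1],[0,0,0.02,0,-1],[0,0,0,0,-1],[0,0,0,0,-1]]}}

```text
t: 7.72
tool_pos: [0.5317, 0.0396, 0.0152]
tool_rot: [-3.141, -0.0, 1.808]
ft_force: [-0.5, -0.4, -3.4]
grip_width: 0.0575
grasp_force: 44.0
```

Call:
{"op": "servo_tool", "data": {"motion": [[0,0,0.015,0,-1],[0,0,0,0,-1],[0,0,0,0,-1]]}}

```text
t: 7.97
tool_pos: [0.5318, 0.0396, 0.0141]
tool_rot: [-3.142, -0.0, 1.808]
ft_force: [-0.0, 0.6, -3.0]
grip_width: 0.0577
grasp_force: 44.0
```

Call:
{"op": "servo_tool", "data": {"motion": [[0,0,0.013,0,-1],[0,0,0,0,-1],[0,0,0.013,0,-1],[0,0,0,0,-1],[0,0,0,0,-1]]}}

```text
t: 8.38
tool_pos: [0.532, 0.0396, 0.0134]
tool_rot: [3.141, -0.001, 1.808]
ft_force: [-8.9, -0.5, 15.8]
grip_width: 0.0573
grasp_force: 45.6
```

Contact made. I'll release and rise.

Call:
{"op": "servo_tool", "data": {"motion": [[0,0,-0.01,0,-0.2],[0,0,0,0,0.4],[0,0,0,0,1],[0,0,0,0,1],[0,0,0,0,1],[0,0,0,0,1],[0,0,-0.05,0,1],[0,0,-0.1,0,1]]}}

```text
t: 9.05
tool_pos: [0.5312, 0.0395, 0.0239]
tool_rot: [-3.14, 0.0, 1.808]
ft_force: [-0.1, 0.5, 0.7]
grip_width: 0.0851
grasp_force: 0.0
```

Call:
{"op": "servo_tool", "data": {"motion": [[0,0,-0.3,0,1],[0,0,-0.4,0,1],[0,0,-0.4,0,1],[0,0,-0.4,0,1],[0,0,-0.4,0,1],[0,0,0,0,1],[0,0,0,0,1]]}}

```text
t: 9.63
tool_pos: [0.5329, 0.0397, 0.169]
tool_rot: [3.137, -0.0, 1.808]
ft_force: [0.2, 0.2, -0.8]
grip_width: 0.0858
grasp_force: 0.0
```

```bash
python3 - <<'E'
from h import *
c=cal("wrist"); b=optics.snapshot("wrist"); cv2.imwrite("pics/w4.png",b)
P=CYL+[0,0,.005]
for k in spotter.trace("wrist","spool")[:2]: print(k["p"],k["extent"],fit(c,k["mask"].astype(np.float32),P,[.532,.04],[.01,.01]))
print("tote corners px",proj(c,[[.532+np.cos(.24)*x-np.sin(.24)*y,.039+np.sin(.24)*x+np.cos(.24)*y,.08] for x,y in((.096,.086),(-.096,.086),(-.096,-.086),(.096,-.086))]).round())
plan(.40,-.19,.16,-8.6,n=8)
E
```

```text
0.67 [255.2, 162.1, 316.0, 231.3] (array([0.5323, 0.0394]), np.float64(0.94))
tote corners px [[414. 104.]
 [150. 104.]
 [177. 304.]
 [388. 303.]]
t 9.73 pos [0.5315 0.0396 0.1664] ydir 13.61 gw 0.0855
turn 22.2 mm/row 33.1
[[-0.32, -0.303, 0.011, np.float64(0.0077), 1], [-0.335, -0.287, 0.011, np.float64(0.0077), 1], [-0.348, -0.271, 0.011, np.float64(0.0077), 1], [-0.361, -0.253, 0.011, np.float64(0.0077), 1], [-0.373, -0.236, 0.011, np.float64(0.0077), 1], [-0.384, -0.217, 0.011, np.float64(0.0077), 1], [-0.394, -0.198, 0.011, np.float64(0.0077), 1], [-0.403, -0.179, 0.011, np.float64(0.0077), 1]]
```

View pics/w4.png

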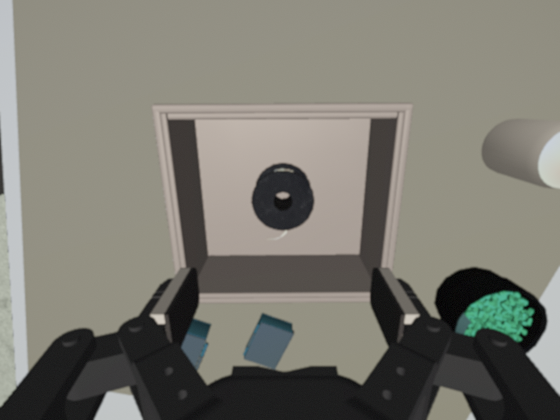

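The spool stands upright on the tote floor at about (283,195), centred at (0.532,0.039). Next is the case.

```bash
python3 -c "
from h import *
plan(.451,-.191,.16,-8.6,n=8)"
```

```text
t 9.73 pos [0.5315 0.0396 0.1664] ydir 13.61 gw 0.0855
turn 22.2 mm/row 30.5
[[-0.342, -0.221, 0.011, np.float64(0.0077), 1], [-0.352, -0.204, 0.011, np.float64(0.0077), 1], [-0.362, -0.187, 0.011, np.float64(0.0077), 1], [-0.37, -0.169, 0.011, np.float64(0.0077), 1], [-0.378, -0.151, 0.011, np.float64(0.0077), 1], [-0.385, -0.132, 0.011, np.float64(0.0077), 1], [-0.391, -0.114, 0.011, np.float64(0.0077), 1], [-0.396, -0.094, 0.011, np.float64(0.0077), 1]]
```

Call:
{"op": "servo_tool", "data": {"motion": [[-0.34,-0.22,0.01,0.0077,1],[-0.35,-0.2,0.01,0.0077,1],[-0.36,-0.19,0.01,0.0077,1],[-0.37,-0.17,0.01,0.0077,1],[-0.38,-0.15,0.01,0.0077,1],[-0.385,-0.13,0.01,0.0077,1],[-0.39,-0.11,0.01,0.0077,1],[-0.4,-0.09,0.01,0.0077,1]]}}

```text
t: 10.4
tool_pos: [0.4507, -0.192, 0.1596]
tool_rot: [-3.14, -0.0, 1.419]
ft_force: [1.0, -0.7, -0.4]
grip_width: 0.0853
grasp_force: 0.0
```

Call:
{"op": "servo_tool", "data": {"motion": [[0,0,0,0,1],[0,0,0,0,1]]}}

```text
t: 10.57
tool_pos: [0.4508, -0.1922, 0.1597]
tool_rot: [-3.14, 0.0, 1.418]
ft_force: [-1.3, 1.4, -0.8]
grip_width: 0.0858
grasp_force: 0.0
```

```bash
cat > cs.py <<'E'
from h import *
c=cal("wrist"); b=optics.snapshot("wrist"); cv2.imwrite("pics/w5.png",b)
for k in spotter.trace("wrist","case")[:3]: print(k["p"],k["extent"],fit(c,k["mask"].astype(np.float32),BOX,[.451,-.191,-.15],[.01,.01,.1]))
E
python3 cs.py
```

```text
0.88 [427.2, 296.3, 510.6, 401.8] (array([ 0.451, -0.191, -0.15 ]), np.float64(0.0))
0.82 [248.8, 146.1, 321.7, 239.4] (array([ 0.4481, -0.1913, -0.1541]), np.float64(0.949))
0.64 [364.7, 102.8, 424.2, 171.3] (array([ 0.451, -0.191, -0.15 ]), np.float64(0.0))
```

View pics/w5.png

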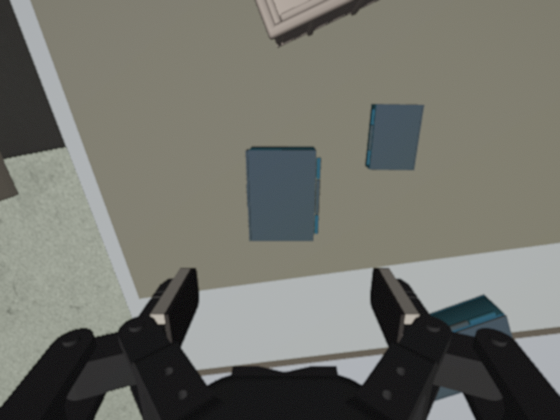

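The middle case is centred at (282,194), between the fingers. Its small neighbour at (395,137) is clear. I'll descend.

```bash
python3 -c "
from h import *
plan(.449,-.191,.0045,-8.7,n=8)"
```

```text
t 10.67 pos [ 0.452 -0.19   0.16 ] ydir -8.5 gw 0.0856
turn 0.2 mm/row 19.4
[[-0.002, -0.005, 0.259, np.float64(0.0001), 1], [-0.002, -0.005, 0.259, np.float64(0.0001), 1], [-0.002, -0.005, 0.259, np.float64(0.0001), 1], [-0.002, -0.005, 0.259, np.float64(0.0001), 1], [-0.002, -0.005, 0.259, np.float64(0.0001), 1], [-0.002, -0.005, 0.259, np.float64(0.0001), 1], [-0.002, -0.005, 0.259, np.float64(0.0001), 1], [-0.002, -0.005, 0.259, np.float64(0.0001), 1]]
```

Call:
{"op": "servo_tool", "data": {"motion": [[0,-0.004,0.26,0,1],[0,-0.004,0.28,0,1],[0,-0.004,0.28,0,1],[0,-0.004,0.28,0,1],[0,-0.004,0.28,0,1],[0,-0.004,0.28,0,1],[0,-0.004,0.25,0,1],[0,0,0.16,0,1]]}}

```text
t: 11.33
tool_pos: [0.4494, -0.1888, 0.0032]
tool_rot: [-3.139, -0.0, 1.424]
ft_force: [-0.5, -0.8, 0.6]
grip_width: 0.0855
grasp_force: 0.0
```

Call:
{"op": "servo_tool", "data": {"motion": [[0,0,0,0,1],[0,0,0,0,-1],[0,0,0,0,-1],[0,0,0,0,-1],[0,0,0,0,-1],[0,0,0,0,-1],[0,0,0,0,-1],[0,0,0,0,-1]], "newtons": 25}}

```text
t: 12.0
tool_pos: [0.4509, -0.1906, 0.0064]
tool_rot: [3.14, -0.0, 1.421]
ft_force: [-0.6, 0.4, 6.8]
grip_width: 0.064
grasp_force: 28.5
```

Call:
{"op": "servo_tool", "data": {"motion": [[0,0,-0.1,0,-1],[0,0,-0.25,0,-1],[0,0,-0.4,0,-1],[0,0,-0.45,0,-1],[0,0,-0.45,0,-1],[0,0,-0.45,0,-1],[0,0,-0.2,0,-1],[0,0,0,0,-1]]}}

```text
t: 12.67
tool_pos: [0.4518, -0.1914, 0.1822]
tool_rot: [3.135, -0.001, 1.421]
ft_force: [0.2, 0.3, -1.2]
grip_width: 0.0639
grasp_force: 28.1
```

```bash
python3 -c "
from h import *
c=cal('wrist'); b=optics.snapshot('wrist'); cv2.imwrite('pics/w6.png',b)
plan(.532,.039,.17,13.8,n=10,g=-1)
print(robot.sense()['grasp_force'])"
```

```text
t 12.72 pos [ 0.4509 -0.1909  0.1799] ydir -8.57 gw 0.0638
turn -22.4 mm/row 24.4
[[0.319, 0.061, 0.013, np.float64(-0.0062), -1], [0.317, 0.074, 0.013, np.float64(-0.0062), -1], [0.314, 0.086, 0.013, np.float64(-0.0062), -1], [0.31, 0.098, 0.013, np.float64(-0.0062), -1], [0.306, 0.11, 0.013, np.float64(-0.0062), -1], [0.301, 0.122, 0.013, np.float64(-0.0062), -1], [0.296, 0.134, 0.013, np.float64(-0.0062), -1], [0.291, 0.145, 0.013, np.float64(-0.0062), -1], [0.285, 0.156, 0.013, np.float64(-0.0062), -1], [0.279, 0.167, 0.013, np.float64(-0.0062), -1]]
28.093475103378296
```

View pics/w6.png

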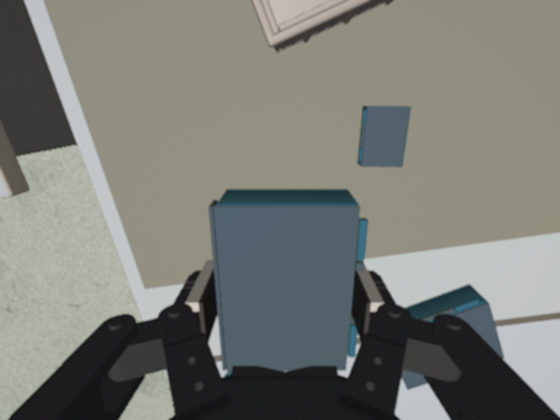

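The case is held level in the grip. I'll check where its centre is along the tool's x axis, then carry it.

Call:
{"op": "servo_tool", "data": {"motion": [[0.32,0.06,0.01,-0.0062,-1],[0.32,0.07,0.01,-0.0062,-1],[0.315,0.086,0.01,-0.0062,-1],[0.31,0.1,0.01,-0.0062,-1],[0.306,0.11,0.01,-0.0062,-1],[0.3,0.12,0.01,-0.0062,-1],[0.296,0.134,0.01,-0.0062,-1],[0.29,0.145,0.01,-0.0062,-1]]}}

```text
t: 13.38
tool_pos: [0.5153, -0.0041, 0.1716]
tool_rot: [-3.141, -0.0, 1.737]
ft_force: [-0.2, -0.0, -1.0]
grip_width: 0.064
grasp_force: 28.0
```

Call:
{"op": "servo_tool", "data": {"motion": [[0.285,0.156,0.01,-0.0062,-1],[0.28,0.167,0.01,-0.0062,-1],[0,0,0,0,-1],[0,0,0,0,-1]]}}

```text
t: 13.72
tool_pos: [0.5313, 0.0419, 0.17]
tool_rot: [-3.141, 0.0, 1.815]
ft_force: [-0.2, -0.2, -0.5]
grip_width: 0.0641
grasp_force: 28.0
```

```bash
python3 - <<'E'
from h import *
c=cal("wrist"); s=robot.sense(); M=R.from_euler('xyz',s["tool_rot"]).as_matrix(); p=s["tool_pos"]
for q in([215,205],[358,205],[286,205],[225,367],[348,367]): print(q,(M.T@(ray(c,q,p[2]-.005+.029)[0]-p))[:2].round(4))
plan(.532,.039,.07,13.8,n=6,g=-1)
E
```

```text
[215, 205] [ 0.0454 -0.0288]
[358, 205] [0.0453 0.0306]
[286, 205] [0.0453 0.0007]
[225, 367] [-0.0412 -0.0301]
[348, 367] [-0.0412  0.0323]
t 13.72 pos [0.5313 0.0419 0.17  ] ydir 13.99 gw 0.0641
turn 0.2 mm/row 16.7
[[-0.007, -0.0, 0.222, np.float64(0.0001), -1], [-0.007, -0.0, 0.222, np.float64(0.0001), -1], [-0.007, -0.0, 0.222, np.float64(0.0001), -1], [-0.007, -0.0, 0.222, np.float64(0.0001), -1], [-0.007, -0.0, 0.222, np.float64(0.0001), -1], [-0.007, -0.0, 0.222, np.float64(0.0001), -1]]
```

The case centre is within about 2 mm of the tool axis. Lowering to z 0.07, then slowly.

Call:
{"op": "servo_tool", "data": {"motion": [[-0.007,0,0.22,0,-1],[-0.007,0,0.24,0,-1],[-0.007,0,0.24,0,-1],[-0.007,0,0.24,0,-1],[-0.007,0,0.2,0,-1],[-0.007,0,0.15,0,-1],[0,0,0.06,0,-1],[0,0,0,0,-1]]}}

```text
t: 14.38
tool_pos: [0.5312, 0.0361, 0.0685]
tool_rot: [-3.14, 0.0, 1.81]
ft_force: [0.1, -0.9, 0.8]
grip_width: 0.0637
grasp_force: 28.0
```

Call:
{"op": "servo_tool", "data": {"motion": [[0,0,0.04,0,-1],[0,0,0.04,0,-1],[0,0,0.03,0,-1],[0,0,0.02,0,-1],[0,0,0,0,-1],[0,0,0,0,-1]]}}

```text
t: 14.88
tool_pos: [0.5317, 0.0366, 0.0596]
tool_rot: [3.141, -0.0, 1.811]
ft_force: [0.1, 0.3, -0.1]
grip_width: 0.0641
grasp_force: 28.0
```

Call:
{"op": "servo_tool", "data": {"motion": [[0,0.0,0.03,0,-1],[0,0,0.03,0,-1],[0,0,0.02,0,-1],[0,0,0,0,-1],[0,0,0,0,-1]]}}

```text
t: 15.3
tool_pos: [0.5315, 0.0365, 0.0533]
tool_rot: [-3.141, 0.0, 1.811]
ft_force: [-0.4, 0.4, -0.8]
grip_width: 0.0644
grasp_force: 28.0
```

Call:
{"op": "servo_tool", "data": {"motion": [[0,0,0.015,0,-1],[0,0,0,0,-1],[0,0,0,0,-1]]}}

```text
t: 15.55
tool_pos: [0.5316, 0.0365, 0.0523]
tool_rot: [-3.142, -0.0, 1.811]
ft_force: [0.7, 0.4, -1.4]
grip_width: 0.0638
grasp_force: 28.0
```

Call:
{"op": "servo_tool", "data": {"motion": [[0,0,0.015,0,-1],[0,0,0,0,-1],[0,0,0,0,-1]]}}

```text
t: 15.8
tool_pos: [0.5318, 0.0366, 0.0515]
tool_rot: [3.141, -0.0, 1.811]
ft_force: [-0.2, -0.3, 2.2]
grip_width: 0.064
grasp_force: 28.4
```

Call:
{"op": "servo_tool", "data": {"motion": [[0,0,0.012,0,-1],[0,0,0,0,-1],[0,0,0,0,-1]]}}

```text
t: 16.05
tool_pos: [0.5319, 0.0366, 0.0514]
tool_rot: [3.141, -0.0, 1.811]
ft_force: [-5.5, -0.8, 13.8]
grip_width: 0.064
grasp_force: 29.7
```

Contact on the spool. I'll ease off, release and rise.

Call:
{"op": "servo_tool", "data": {"motion": [[0,0,-0.01,0,-1],[0,0,0,0,0.3],[0,0,0,0,0.7],[0,0,0,0,1],[0,0,0,0,1],[0,0,0,0,1],[0,0,0,0,1],[0,0,-0.05,0,1]]}}

```text
t: 16.72
tool_pos: [0.5311, 0.0366, 0.0543]
tool_rot: [-3.14, -0.0, 1.811]
ft_force: [-0.7, -0.8, -0.3]
grip_width: 0.0851
grasp_force: 0.0
```

Call:
{"op": "servo_tool", "data": {"motion": [[0,0,-0.1,0,1],[0,0,-0.3,0,1],[0,0,-0.4,0,1],[0,0,-0.4,0,1],[0,0,-0.4,0,1],[0,0,0,0,1],[0,0,0,0,1]]}}

```text
t: 17.3
tool_pos: [0.5328, 0.0367, 0.1771]
tool_rot: [3.137, -0.0, 1.811]
ft_force: [-0.3, -0.6, -0.5]
grip_width: 0.0851
grasp_force: 0.0
```

```bash
python3 - <<'E'
from h import *
c=cal("wrist"); b=optics.snapshot("wrist"); a=optics.snapshot("scene")
cv2.imwrite("pics/end.png",np.hstack([cv2.resize(b,(440,330)),cv2.resize(a[140:260,190:320],(357,330),interpolation=cv2.INTER_CUBIC)]))
for k in spotter.trace("wrist","case")[:3]: print(k["p"],k["extent"],fit(c,k["mask"].astype(np.float32),BOX+[0,0,.045],[.532,.039,.24],[.01,.01,.1]))
E
```

```text
0.97 [242.0, 307.0, 293.5, 364.4] (array([0.532, 0.039, 0.24 ]), np.float64(0.0))
0.6 [245.8, 152.7, 326.6, 254.7] (array([0.5329, 0.036 , 0.2402]), np.float64(0.945))
```

View pics/end.png

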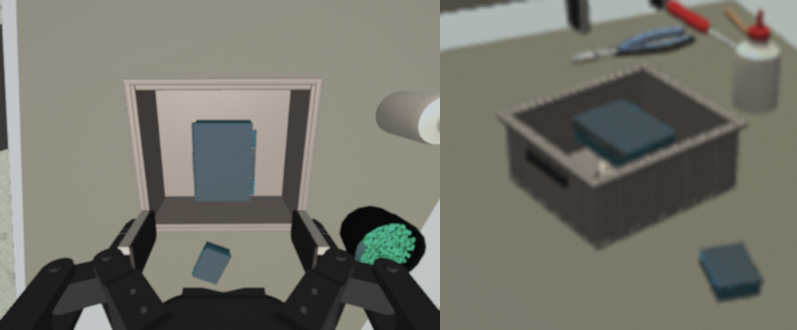

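The case lies level in the tote, 3 mm off the spool's centre, with its lid up. The bottle, cup and pliers look untouched. Handing in.

```bash
python3 -c "
from rig import job; print(job.job_done())"
```

```text
the job is handed in; nothing more can be done
None
```

I packed the spool flat on the tote floor and laid the tip case on top of it, lid up and about 3 mm off the spool's centre. The last pictures show it level and the bottle, cup and pliers in place, and I handed the job in at about 17 s; no verdict came back.

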